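# Centre the empty milk jar on the balance and tare it

## Robot

A 6-joint arm with a two-finger parallel gripper is mounted at the origin on the work surface. World frame = base frame: x ahead of the robot, y to its left, z up, the work surface at z = 0. Lengths are in m, angles in degrees, forces in N, time in s.
With the tool pointing down it reaches from about 0.4 to 0.825 m from the base axis. Payload 7 kg.
Tool frame: the origin (TCP) lies at the centre of the arm's flange, where the gripper is bolted on; the fingertips stand 178 mm ahead of it and the grasp point (between the pads) lies 159 mm ahead of it (r.tips_ahead is the z of the fingertips in the tool frame, in m); z points along the fingers, y is the line along which they close (so a half turn about z gives the same grasp; the last joint's range is limited). The gripper opens to 88 mm and grips with 3 to 60 N. Pads are 19 mm wide; open, the fingers measure 130 mm over their backs; the gripper's body (78 mm by 193 mm) begins 47 mm behind the grasp point.
Start: joints at [81.939, 20.546, 0.682, 0, -70.136, -16.507], TCP at [0.281, 0.614, 0.405] pointing down, gripper open.
Joint ranges: [-176.03, 176.03], [-82.01, 121.73], [-58.28, 71.71], [-173.87, 95.51], [-174.79, -0.11], [-173.66, 173.66]. Speed limits (degrees/s): [136.94, 136.94, 172.46, 180, 180, 180].

## Interface

Orientations are given as [roll, pitch, yaw] about the fixed x, y, z axes, in that order (R = Rz(yaw) Ry(pitch) Rx(roll)).
In Python, from plant import r gives the robot as it stands. The module is installed in compiled form; this text tells all that it offers.
- The arm moves only by the shell command python3 -m pendant 'ROWS' [FORCE]. ROWS is JSON, a list that holds one entry, the list of rows, each a list of 7 numbers: the shift along the tool's x, y, z in m, then the turn, a rotation vector about the tool's x, y, z in degrees, then the gripper command: -1 is shut, 1 is fully open, values between are in proportion. A call has 1 to 5 rows; each row is the pose to reach, as a shift and turn from the pose commanded when the call began, along the tool's axes at that moment; what a row does not reach only later rows make up. A row lasts 1/10 s, in which the tool goes at most 50 mm and 8.59 degrees, less where a joint would pass 70% of its speed; a pose out of reach is approached as far as the arm can. A call with a gripper value outside its range is refused whole. The fingers move at their own pace and stop on an object; FORCE is the grip in N (left out, the last holds). Time passes only in rows, so rows that repeat a pose let the fingers close. It gives the time, the measured TCP pose, the force, the opening and the grip force at its end, in the units of the state.
- r.get_state(): the state, without advancing time (a new reading comes with each control period).
- r.capture(name): name is "side" or "top" or "wrist"; returns the picture (400x640x3 uint8, red, green, blue); there is no depth.
- r.camera_params(name): a dict with "fx", "fy", "cx", "cy" (pixels), "R" (3x3) and "t" (3): a world point X has camera coordinates R X + t. Camera axes: x right, y down, z forward; pixel columns grow to the right and rows downward; lengths in m; the calibration is good to about 2 mm. A picture is of the moment at which its call begins: read the wrist's pose just before it. camera_params takes no time and is no camera call; for the wrist camera it gives the pose at the moment of the call.
- r.close_job(): hands the job in; it is judged then, once.
The state is a dict: "time_s": time; "joints": joint angles; "qd": joint speeds; "joint_torque": joint torques, N m; "tcp_pos": TCP position; "eef_rot": TCP orientation; "contact_force": force on the tool from outside, world axes, zero at the start; "moment": the same for the moment, N m; "gripper_width": finger opening in m; "gripper_force": force on a finger pad.
Only numpy, scipy, OpenCV 4.12 (cv2) and the standard library are available. Lean on these libraries where they do the work, as an engineer would, in place of code of your own. Each camera call takes 0.05 s, during which the arm holds its last target. There are 200 camera calls.

## Task

An empty open glass jar has been set down too near the front of the laboratory balance's pan. Push it gently with the fingertips, without lifting or tipping it, until it stands inside the ring engraved on the pan, then press the wide blue tare key lightly all the way down and let it come up again. Leave the balance's other keys and everything else on the bench alone.

Things in the scene. Friction and masses are not known exactly. Their poses are not given: they have to be found in the camera images.
- balance: white top-loading laboratory balance, fixed, 260 (x) x 200 (y) x 66 (z) mm; origin at the centre of its underside; x points from its front (key panel, towards the robot) to its back, y to the user's left. Casing 54 mm high; in front of the pan a panel, x -130 to -50 mm, slopes up at 8 degrees from 41 to 52 mm high: display in its upper half, a row of four keys at x = -110 mm in its lower half
- pan_centre (a point): centre of the top face of the square steel pan, 66 mm above the bench; the pan is 165 x 165 mm, 6 mm thick, flat, sides along the balance's x and y; a dark ring of 58 mm radius about this point is engraved on it
- jar: empty open clear-glass jar, loose on the pan; 92 mm across for the lowest 60 mm, then a neck of 83 mm, 85 mm high, walls 4 mm, about 240 g, a paper label on one side; origin at the centre of its underside, z up. It starts 28 to 55 mm off the pan's centre, towards the front, and slides without tipping when pushed 20 to 35 mm above the pan
- tare_key (a joint): the wide blue tare key, 36 mm along the row and 20 mm deep, at the right-hand end of the row (balance y = -64 mm); cap rests 6 mm proud of the panel, travel 4 mm: 0 = up, 0.004 = fully down; springs back (0.6 N to start, 3 N fully down)
- tare_top (a point): centre of the top of the tare key at rest (moves with it), about 50 mm above the bench; its z axis is square to the panel, its y runs along the row of keys; a straight push down works it
- print_key (a joint): white key, 18 x 20 mm, at balance y = -21 mm, next to the tare key (34 mm from the tare key's centre to its near edge); not to be pressed; cap rests 6 mm proud of the panel, travel 4 mm: 0 = up, 0.004 = fully down; springs back (0.6 N to start, 3 N fully down)
- print_top (a point): centre of the top of the print key at rest (moves with it), about 50 mm above the bench; its z axis is square to the panel, its y runs along the row of keys
- mode_key (a joint): white key, 18 x 20 mm, at balance y = 19 mm; not to be pressed; cap rests 6 mm proud of the panel, travel 4 mm: 0 = up, 0.004 = fully down; springs back (0.6 N to start, 3 N fully down)
- power_key (a joint): orange key, 22 x 20 mm, at the left-hand end, balance y = 68 mm; not to be pressed; cap rests 6 mm proud of the panel, travel 4 mm: 0 = up, 0.004 = fully down; springs back (0.6 N to start, 3 N fully down)
- red_jar: closed glass milk jar with a red lid, 78 mm across, 112 mm high, 320 g; origin at the centre of its underside; stands on the bench beside the balance, to be left alone
- yellow_jar: closed glass milk jar with a yellow lid, 78 mm across, 112 mm high, 320 g; origin at the centre of its underside; stands on the bench beside the balance, to be left alone
- black_jar: closed glass milk jar with a black lid, 78 mm across, 112 mm high, 320 g; origin at the centre of its underside; stands on the bench beside the balance, to be left alone
- lid: loose black screw lid of the empty jar lying on the bench left of the balance, 88 mm across, 20 mm high; origin at the centre of its underside; to be left alone
- dropper: small amber dropper bottle with a black rubber teat, 34 mm across, 104 mm high, left of the balance; origin at the centre of its underside; to be left alone
- spatula: slim double-ended steel lab spatula, 190 mm long, 5 mm high, lying on the bench at the right front of the balance; origin on its underside near mid-length, x along it; to be left alone
- tweezers: steel tweezers, 122 mm long, 8 mm high, lying on the bench in front of the balance; origin on the underside near mid-length, x along them; to be left alone
Not all that is in view belongs to the job. What is shaped like the jar but green or purple is not meant.

How it is judged (in metres and radians):
On the way, in this order (a step that is already met when the one before it is completed fails the run):
1. the jar stands at rest and upright inside the ring, the fingers off it (horizontal distance between jar and pan_centre below 0.012 m and angle between jar's own z axis and vertical below 0.05 rad and linear speed of jar below 0.01 m/s and z of jar in the frame of balance between 0.063 and 0.069 m and contact force between the fingers and jar below 0.1 N), for 0.2 s.
2. the tare key is pressed down, the jar still inside the ring (value of joint tare_key above 0.0025 m and horizontal distance between jar and pan_centre below 0.012 m), for 0.05 s.
At the end, for the whole second after the job is handed in: The jar stands upright and at rest on the pan with its centre within 12 mm of the pan's centre (inside the ring), the tare key has been pressed (more than 2.5 mm down) after that and is up again (horizontal distance between jar and pan_centre below 0.012 m and angle between jar's own z axis and vertical below 0.05 rad and linear speed of jar below 0.01 m/s and z of jar in the frame of balance between 0.063 and 0.069 m and value of joint tare_key below 0.001 m); the robot touches nothing.
It fails at once if the print, mode or power key is pressed (more than 1.5 mm) (value of joint any of print_key, mode_key, power_key above 0.0015 m).
It fails at once if the jar is lifted more than 8 mm off the pan, tipped more than 17 degrees or pushed off the pan (z of jar in the frame of balance above 0.074 m or z of jar in the frame of balance below 0.058 m or angle between jar's own z axis and vertical above 0.3 rad).
It fails at once if the jar is pushed harder than 20 N (contact force between the fingers and jar above 20 N).
It fails at once if the balance or its keys are pressed harder than 20 N (contact force between any of the fingers, the arm and balance above 20 N).
It fails at once if one of the other things on the bench is moved more than 10 mm (distance of any of red_jar, yellow_jar, black_jar, lid, dropper, spatula, tweezers from where it was at the start of the episode above 0.01 m).
It also fails if it takes over 45 s, if anything falls off the work surface, if the arm or the gripper's body presses on something with over 40 N, if the wrist force passes 120 N, or if a joint passes its speed limit or range.

## Working session

There is one attempt and no reset: what is moved stays moved. The work goes in short steps, Python scripts to look and compute and a shell command to move; the robot and the scene stay as the last step left them, time stands still between calls to the robot, and variables do not carry over. Pictures are saved under pics/ and viewed, at most 10 in all, crops included, and the job is handed in when it is done.

```bash
mkdir -p pics; python3 - <<'E'
from plant import r
import cv2
s=r.get_state();print(s)
for n in("top","side"):
    im=r.capture(n);cv2.imwrite(f"pics/{n}0.png",im[:,:,::-1])
    p=r.camera_params(n);print(n,{k:(v.tolist() if hasattr(v,'tolist') else v) for k,v in p.items()})
E
```

```text
{'time_s': 0.0, 'joints': array([ 8.19382914e+01,  2.05902107e+01,  6.36326824e-01, -2.04811807e-02,
       -7.01358981e+01, -1.65065016e+01]), 'qd': array([-0.02556618,  0.0017684 , -0.02354495, -0.02908316, -0.01651391,
        0.01741327]), 'joint_torque': array([ 5.09600013e-04, -5.82728112e+01,  2.93059874e+01,  6.99730039e+00,
        6.95429437e-03, -1.84238720e-04]), 'tcp_pos': array([0.28057354, 0.61372153, 0.40375454]), 'eef_rot': array([ 1.79908447e+02, -7.05129823e-03, -2.45751790e+01]), 'contact_force': array([-0.03007255, -0.07000727, -0.62091142]), 'moment': array([-0.00807291,  0.00394062,  0.03600339]), 'gripper_force': 0.0, 'gripper_width': 0.08742643512655172}
top {'fx': 407.1028393841539, 'fy': 407.1028393841539, 'cx': 325.69676312257496, 'cy': 200.34741669161707, 'R': [[-0.0027805785312046247, -0.9999928228659934, 0.0025734411851716364], [-0.9990789487132692, 0.002667824307461353, -0.042826825138613175], [0.04281965227580245, -0.0026901542643967924, -0.9990791962847655]], 't': [-0.05161348484637635, 0.5556567515552814, 1.100051330282773]}
side {'fx': 382.2222813813485, 'fy': 382.2222813813485, 'cx': 322.1523842070518, 'cy': 201.9588536106833, 'R': [[0.7456518912747936, -0.6662867012755417, 0.008080144904686705], [-0.44857809386538866, -0.5109038158011585, -0.7333177924364789], [0.4927280697731945, 0.5431752228362164, -0.6798380149376826]], 't': [-0.457049605704306, 0.29990511155725347, 0.5921080408448969]}
```

View pics/top0.png

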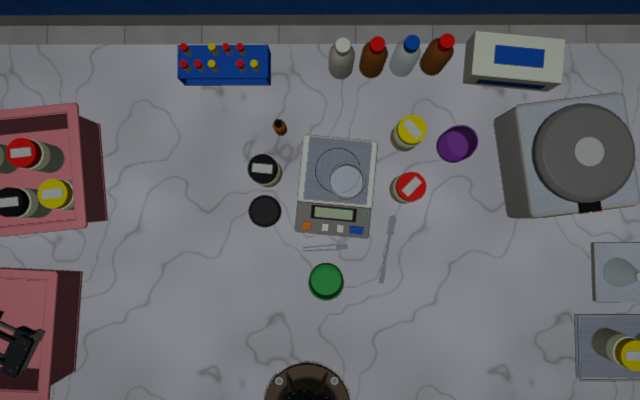

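View pics/side0.png

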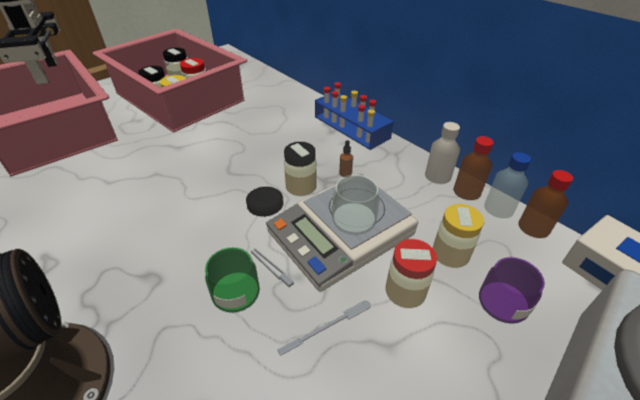

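The top view shows the balance at about px (297–377, 136–238), the jar near (347,180) and the ring near (338,170). The blue tare key is at (356,230) and the orange key at (306,226). I'll measure these coarsely and enlarge the crop.

```bash
cat > h.py <<'E'
import numpy as np,cv2
from plant import r
def ray(p,u,v,z):
    R=np.array(p["R"]);t=np.array(p["t"]);c=-R.T@t
    d=R.T@np.array([(u-p["cx"])/p["fx"],(v-p["cy"])/p["fy"],1]);return c+d*(z-c[2])/d[2]
def pix(p,X):
    q=np.array(p["R"])@np.array(X)+np.array(p["t"]);return np.array([p["fx"]*q[0]/q[2]+p["cx"],p["fy"]*q[1]/q[2]+p["cy"]])
def blob(im,lo,hi,box):
    h=cv2.cvtColor(im,cv2.COLOR_RGB2HSV);m=cv2.inRange(h,np.array(lo),np.array(hi))
    k=np.zeros_like(m);x0,y0,x1,y1=box;k[y0:y1,x0:x1]=m[y0:y1,x0:x1]
    n,l,s,c=cv2.connectedComponentsWithStats(k)
    i=1+np.argmax(s[1:,4]);return c[i],s[i]
E
python3 - <<'E'
from h import *
im=cv2.imread("pics/top0.png")[:,:,::-1].copy();p=r.camera_params("top")
b,sb=blob(im,(105,120,60),(130,255,255),(290,215,380,242));o,so=blob(im,(5,120,80),(20,255,255),(290,215,380,242))
print(b,sb,o,so)
B=ray(p,*b,.049);O=ray(p,*o,.049);print(B,O,np.linalg.norm(B-O))
y=(O-B)[:2];y/=np.linalg.norm(y);x=np.array([y[1],-y[0]]);
print("yaw",np.degrees(np.arctan2(x[1],x[0])))
org=B[:2]+.110*x+.064*y;print("centre",org)
c=im[130:245,290:385];cv2.imwrite("pics/crop.png",cv2.resize(c,None,fx=5,fy=5,interpolation=cv2.INTER_CUBIC)[:,:,::-1])
E
```

```text
[355.88 229.8 ] [350 226  13   9 100] [306.11940299 225.07462687] [302 221   9   9  67]
[ 0.47609976 -0.13227996  0.049     ] [ 0.4888903  -0.00129324  0.049     ] 0.13160971468389238
yaw -5.577116180535375
centre [ 0.59179892 -0.07927331]
```

View pics/crop.png

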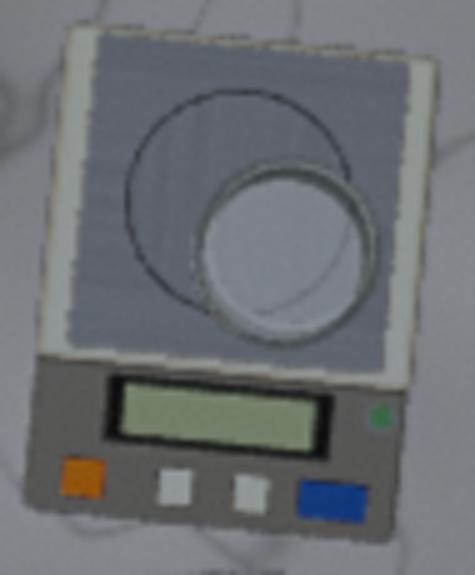

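Ring in the crop: left 125, right 352, top 90, so its centre is near px (337.9,170.7). The jar outline spans x 195–378, y 158–347. Next I'll work out the coarse positions and the wrist camera's mounting.

```bash
python3 - <<'E'
from h import *
from scipy.spatial.transform import Rotation as Ro
p=r.camera_params("top")
P=ray(p,290+238.5/5-.4,130+203.5/5-.4,.066);print("ring",P)
print("jar rim-ish",ray(p,290+286.5/5-.4,130+253/5-.4,.151),ray(p,290+286.5/5-.4,130+253/5-.4,.07))
print("red lid",ray(p,411,187,.112))
w=r.camera_params("wrist");s=r.get_state();T=Ro.from_euler("xyz",s["eef_rot"],degrees=True).as_matrix()
R=np.array(w["R"]);c=-R.T@w["t"]
print("cam in tool",T.T@(c-s["tcp_pos"]),"fwd",T.T@R[2],"right",T.T@R[0],w["fx"])
X=np.array([.56,.03,.405]);
for yaw in(-130,):
  D=T.T@(X-s["tcp_pos"]);print(D,"turn z",T.T@Ro.from_euler("xyz",[180,0,yaw],degrees=True).as_matrix())
E
```

```text
ring [ 0.63152735 -0.08345163  0.066     ]
jar rim-ish [ 0.59771949 -0.10367211  0.151     ] [ 0.60520489 -0.10813358  0.07      ]
red lid [ 0.58393112 -0.26539488  0.112     ]
cam in tool [ 0.08404105 -0.00038453  0.01924131] fwd [-0.31134999  0.00106743  0.95029472] right [ 7.01036571e-04  9.99999355e-01 -8.93579734e-04] 335.7844973848872
[ 4.96861512e-01  4.14647469e-01 -4.68087650e-04] turn z [[-2.65970910e-01 -9.63981040e-01 -1.75348895e-04]
 [ 9.63980058e-01 -2.65970368e-01 -1.48686892e-03]
 [ 1.38667584e-03 -5.64496717e-04  9.99998879e-01]]
```

```bash
python3 -m pendant '[[[0.035,0.036,0,0,0,0,1],[0.07,0.072,0,0,0,0,1],[0.105,0.108,0,0,0,0,1],[0.14,0.145,0,0,0,0,1],[0.17,0.18,0,0,0,0,1]]]'; python3 -m pendant '[[[0.035,0.036,0,0,0,0,1],[0.07,0.072,0,0,0,0,1],[0.105,0.108,0,0,0,0,1],[0.14,0.145,0,0,0,0,1],[0.17,0.18,0,0,0,0,1]]]'; python3 -m pendant '[[[0.035,0.036,0,0,0,0,1],[0.07,0.072,0,0,0,0,1],[0.105,0.108,0,0,0,0,1],[0.14,0.145,0,0,0,0,1],[0.17,0.18,0,0,0,0,1]]]'
```

```text
time_s: 0.6
tcp_pos: [0.3607, 0.3773, 0.4043]
eef_rot: [180.0, 0.0, -24.6]
contact_force: [0.5, 0.2, 0.9]
gripper_width: 0.0875
gripper_force: 0.0
time_s: 1.1
tcp_pos: [0.4403, 0.143, 0.4047]
eef_rot: [-180.0, -0.0, -24.6]
contact_force: [1.0, 0.2, -0.4]
gripper_width: 0.0878
gripper_force: 0.0
time_s: 1.6
tcp_pos: [0.5202, -0.0915, 0.4045]
eef_rot: [180.0, 0.0, -24.6]
contact_force: [1.5, 1.0, 0.4]
gripper_width: 0.0878
gripper_force: 0.0
```

```bash
python3 -m pendant '[[[0.01,0.01,0,0,0,-8,1],[0.02,0.02,0,0,0,-16,1],[0.03,0.03,0,0,0,-24,1],[0.044,0.035,0,0,0,-32,1],[0.044,0.035,0,0,0,-40,1]]]' ; python3 -m pendant '[[[0,0,0,0,0,-8,1],[0,0,0,0,0,-16,1],[0,0,0,0,0,-20,1],[0,0,0,0,0,-20,1],[0,0,0,0,0,-20,1]]]'
python3 - <<'E'
from h import *
w=r.camera_params("wrist");im=r.capture("wrist");cv2.imwrite("pics/w1.png",im[:,:,::-1]);np.save("w1.npy",w,allow_pickle=True)
for X in([.6315,-.0835,.066],[.6,-.105,.066],[.6,-.105,.151]):print(pix(w,X))
E
```

```text
time_s: 2.1
tcp_pos: [0.5461, -0.1405, 0.404]
eef_rot: [-180.0, 0.1, 15.7]
contact_force: [0.2, 0.3, -0.4]
gripper_width: 0.0873
gripper_force: 0.0
time_s: 2.6
tcp_pos: [0.5454, -0.1394, 0.4044]
eef_rot: [-180.0, 0.0, 35.3]
contact_force: [0.8, -0.3, -0.8]
gripper_width: 0.0878
gripper_force: 0.0
[321.58925915  63.79663555]
[320.63006759 108.14996594]
[322.24406075 116.29365894]
```

View pics/w1.png

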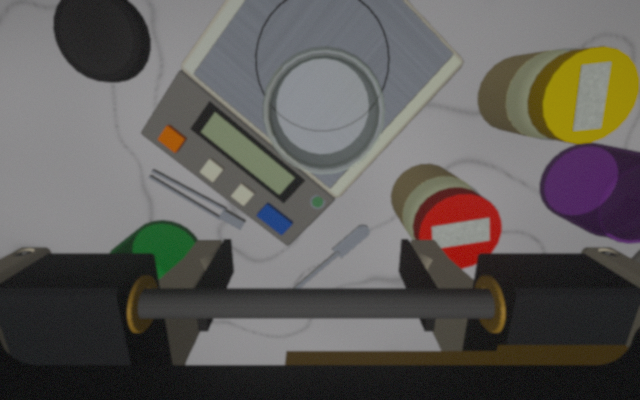

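The ring spans u 256–390 (centre ≈ 323,63). The jar outline spans u 264–383 and its floor disc is centred at about (322.5,106). So the jar and ring are aligned along tool x, about 37 mm apart and 5 mm off the tool's midline. The fingers are clear of everything. Next I'll narrow the fingers to 50 mm as a V, lean 10° and come down in front of the jar.

```bash
python3 -m pendant '[[[-0.035,0.005,0,0,5,0,0.14],[-0.035,0.005,0,0,10,0,0.14],[-0.035,0.005,0.04,0,10,0,0.14],[-0.035,0.005,0.08,0,10,0,0.14],[-0.035,0.005,0.1,0,10,0,0.14]]]' 10
python3 -m pendant '[[[-0.0032,0,0.018,0,0,0,0.14],[-0.0063,0,0.036,0,0,0,0.14],[-0.0063,0,0.036,0,0,0,0.14],[-0.0063,0,0.036,0,0,0,0.14]]]'
python3 - <<'E'
from h import *
w=r.camera_params("wrist");im=r.capture("wrist");cv2.imwrite("pics/w2.png",im[:,:,::-1])
print(w["cx"])
for X in([.6315,-.0835,.066],[.6,-.105,.066],[.6,-.105,.151]):print(pix(w,X))
E
```

```text
time_s: 3.15
tcp_pos: [0.5184, -0.1638, 0.3018]
eef_rot: [-179.8, -9.9, 35.2]
contact_force: [0.1, -0.4, -0.1]
gripper_width: 0.0536
gripper_force: 0.0
time_s: 3.55
tcp_pos: [0.5201, -0.1638, 0.2683]
eef_rot: [-180.0, -10.0, 35.4]
contact_force: [0.1, -0.2, 1.2]
gripper_width: 0.0499
gripper_force: 0.0
315.8134128769599
[315.81340714  56.29342136]
[314.5251862  125.41096077]
[313.37333975 108.92450801]
```

View pics/w2.png

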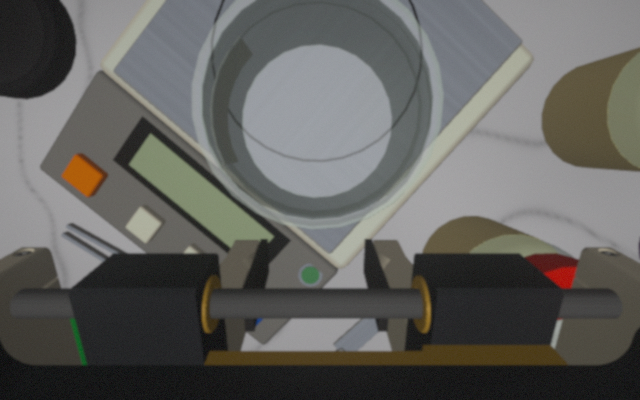

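Ring: u 212–421, bottom at v 160, so its centre is ≈ (316.5,56). The jar floor disc is centred at ≈ (317,121), which leaves about 35–37 mm to push straight ahead, with the V square to the jar. I'll push slowly to about 50 mm of travel and look again.

```bash
python3 -m pendant '[[[0.008,0,0.0014,0,0,0,0.14],[0.0138,0,0.0024,0,0,0,0.14],[0.0167,0,0.003,0,0,0,0.14],[0.0197,0,0.0035,0,0,0,0.14],[0.0227,0,0.004,0,0,0,0.14]]]'
python3 -m pendant '[[[0.003,0,0.0005,0,0,0,0.14],[0.006,0,0.001,0,0,0,0.14],[0.009,0,0.0016,0,0,0,0.14],[0.012,0,0.0021,0,0,0,0.14],[0.015,0,0.0026,0,0,0,0.14]]]'
python3 -m pendant '[[[0.003,0,0.0005,0,0,0,0.14],[0.006,0,0.001,0,0,0,0.14],[0.009,0,0.0016,0,0,0,0.14],[0.011,0,0.0019,0,0,0,0.14],[0.011,0,0.0019,0,0,0,0.14]]]'
python3 - <<'E'
from h import *
w=r.camera_params("wrist");im=r.capture("wrist");cv2.imwrite("pics/w3.png",im[:,:,::-1])
for X in([.6315,-.0835,.066],[.6315,-.0835,.151]):print(pix(w,X))
im=r.capture("top");cv2.imwrite("pics/top3.png",im[:,:,::-1])
E
```

```text
time_s: 4.1
tcp_pos: [0.5387, -0.1503, 0.2682]
eef_rot: [-180.0, -10.0, 35.4]
contact_force: [-2.0, -1.8, 0.7]
gripper_width: 0.0497
gripper_force: 1.0
time_s: 4.6
tcp_pos: [0.5512, -0.1414, 0.2681]
eef_rot: [-180.0, -10.0, 35.4]
contact_force: [-1.9, -0.3, 0.9]
gripper_width: 0.0499
gripper_force: 0.9
time_s: 5.1
tcp_pos: [0.5604, -0.1349, 0.2682]
eef_rot: [180.0, -10.0, 35.4]
contact_force: [-0.9, 0.2, -0.1]
gripper_width: 0.0501
gripper_force: 0.3
[316.07355981 145.87611892]
[316.19029119 144.81967032]
```

View pics/w3.png

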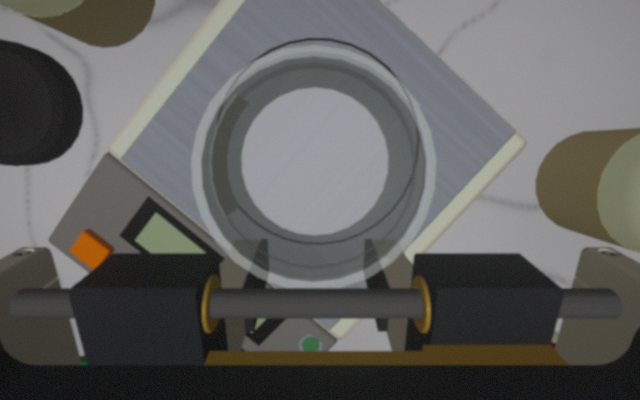

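The jar floor disc is centred at about (315,161) and the ring at about (316,145), with ring top at v 38 and bottom at v 243. About 8.5 mm remains, so I'll push 8 mm more, back off and check.

```bash
python3 -m pendant '[[[0.003,0,0.0005,0,0,0,0.14],[0.0055,0,0.001,0,0,0,0.14],[0.008,0,0.0014,0,0,0,0.14],[0.008,0,0.0014,0,0,0,0.14],[0.008,0,0.0014,0,0,0,0.14]]]'
python3 -m pendant '[[[-0.003,0,-0.0005,0,0,0,0.14],[-0.013,0,-0.0023,0,0,0,0.14],[-0.0295,0,-0.0052,0,0,0,0.14],[-0.0295,0,-0.0052,0,0,0,0.14],[-0.0295,0,-0.0052,0,0,0,0.14]]]'
python3 - <<'E'
from h import *
w=r.camera_params("wrist");im=r.capture("wrist");cv2.imwrite("pics/w4.png",im[:,:,::-1])
for X in([.6315,-.0835,.066],[.6315,-.0835,.151]):print(pix(w,X))
E
```

```text
time_s: 5.7
tcp_pos: [0.567, -0.1303, 0.2682]
eef_rot: [180.0, -10.0, 35.4]
contact_force: [0.1, 0.3, 0.3]
gripper_width: 0.05
gripper_force: 0.2
time_s: 6.2
tcp_pos: [0.5417, -0.1484, 0.2685]
eef_rot: [180.0, -10.0, 35.4]
contact_force: [0.1, -0.7, -0.0]
gripper_width: 0.05
gripper_force: 0.0
[315.52228405 105.21584033]
[315.27469609  72.64182851]
```

View pics/w4.png

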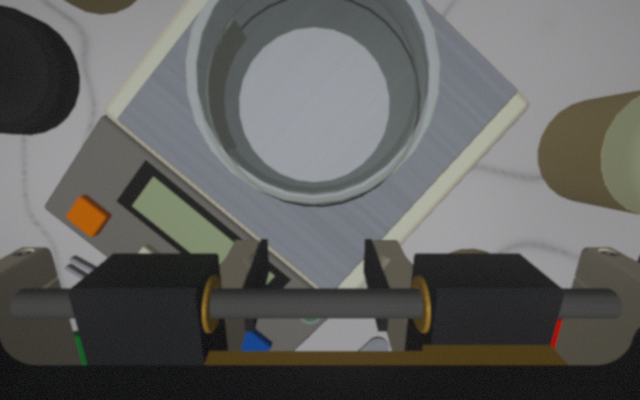

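The jar floor disc is centred at (314,104.5) against the ring centre at (315.5,105), so the jar is inside the ring within about 1–2 mm with the fingers off. I'll rise straight up, close the fingers and compute the move to 100 mm over the tare key.

```bash
cat >> h.py <<'E'
from scipy.spatial.transform import Rotation as Ro
def goal(key,yaw,lean,hover):
    s=r.get_state();T0=Ro.from_euler("xyz",s["eef_rot"],degrees=True)
    T1=Ro.from_euler("xyz",[180,0,yaw],degrees=True)*Ro.from_rotvec([0,lean,0],degrees=True)
    X=np.array(key)-(r.tips_ahead+hover)*T1.as_matrix()[:,2]
    print("X",X.round(4),"shift",T0.inv().apply(X-s["tcp_pos"]).round(4),"turn",(T0.inv()*T1).as_rotvec(degrees=True).round(2))
E
python3 - <<'E'
from h import *
w=r.camera_params("wrist");d=np.array([np.cos(.617),np.sin(.617),0])*.058;P=np.array([.6315,-.0835,.066])
print(pix(w,P+d)[1],pix(w,P)[1],pix(w,P-d)[1])
E
python3 -m pendant '[[[0.0087,0,-0.0492,0,0,0,0],[0.0174,0,-0.0985,0,0,0,-1],[0.0217,0,-0.123,0,0,0,-1],[0.0217,0,-0.123,0,0,0,-1]]]'
python3 -c "
from h import *
goal([.476,-.132,.05],-5.6,8,.10)"
```

```text
-2.1558636733354604 106.0921980677665 205.52321443906058
time_s: 6.65
tcp_pos: [0.5434, -0.1479, 0.3981]
eef_rot: [179.7, -10.4, 35.5]
contact_force: [0.6, 1.0, -0.6]
gripper_width: 0.0253
gripper_force: 0.0
X [ 0.4375 -0.1282  0.3254] shift [-0.0867 -0.0779  0.0576] turn [-6.25 -2.38 40.59]
```

```bash
python3 -m pendant '[[[-0.02,-0.02,0,-1.25,-0.48,8.1,-1],[-0.04,-0.04,0.01,-2.5,-0.95,16.2,-1],[-0.06,-0.055,0.03,-3.75,-1.43,24.4,-1],[-0.08,-0.07,0.05,-5,-1.9,32.5,-1],[-0.0867,-0.0779,0.0576,-6.25,-2.38,40.6,-1]]]'
python3 -m pendant '[[[0,0,0,0,0,0,-1],[0,0,0,0,0,0,-1],[0,0,0,0,0,0,-1]]]'
python3 - <<'E'
from h import *
goal([.476,-.132,.05],-5.6,8,.10)
w=r.camera_params("wrist");im=r.capture("wrist");cv2.imwrite("pics/w5.png",im[:,:,::-1])
print("pred",pix(w,[.4761,-.1323,.050]),"tool axis at key height",pix(w,[.476,-.132,.05]))
b,s=blob(im,(105,120,50),(130,255,255),(200,120,450,260));B=ray(w,*b,.0495);print(b,s,B)
E
```

```text
time_s: 7.15
tcp_pos: [0.4328, -0.128, 0.3187]
eef_rot: [-180.0, -7.3, -6.0]
contact_force: [0.4, 0.4, 0.3]
gripper_width: 0.0003
gripper_force: 0.0
time_s: 7.45
tcp_pos: [0.4369, -0.1279, 0.322]
eef_rot: [-180.0, -7.6, -5.4]
contact_force: [-0.0, -0.0, 0.3]
gripper_width: 0.0005
gripper_force: 0.0
X [ 0.4375 -0.1282  0.3254] shift [ 0.0011  0.0002 -0.0033] turn [-0.04  0.4   0.18]
pred [317.20208084 192.18877753] tool axis at key height [316.83982304 192.34616609]
[317.34936212 191.828263  ] [ 296  180   44   24 1019] [ 0.47629246 -0.13243853  0.0495    ]
```

View pics/w5.png

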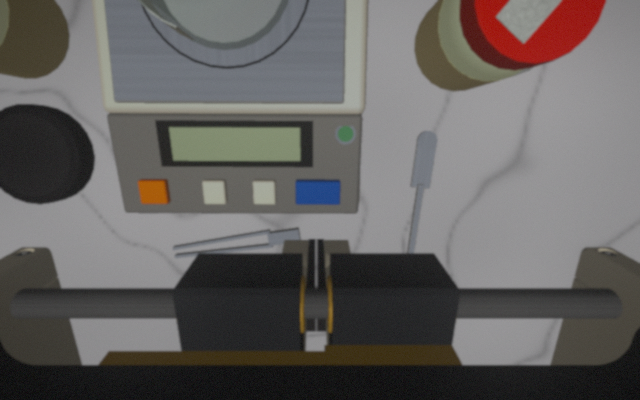

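The tare key is at (317,192), right on the tool axis. The print key at (264,192) is clear and the jar sits inside the ring. I'll go down along the tool axis.

```bash
python3 -m pendant '[[[0.001,0,0.04,0,0.4,0,-1],[0.001,0,0.07,0,0.4,0,-1],[0.001,0,0.09,0,0.4,0,-1],[0.001,0,0.093,0,0.4,0,-1],[0.001,0,0.093,0,0.4,0,-1]]]'
python3 -m pendant '[[[0,0,0.001,0,0,0,-1],[0,0,0.002,0,0,0,-1],[0,0,0.003,0,0,0,-1],[0,0,0.004,0,0,0,-1],[0,0,0.004,0,0,0,-1]]]'
python3 -c "
from h import *
goal([.476,-.132,.05],-5.6,8,0)"
```

```text
time_s: 8.0
tcp_pos: [0.4494, -0.1294, 0.2292]
eef_rot: [180.0, -7.9, -5.6]
contact_force: [-0.0, 0.3, 0.2]
gripper_width: 0.0007
gripper_force: 0.0
time_s: 8.5
tcp_pos: [0.4496, -0.1293, 0.2256]
eef_rot: [-180.0, -8.0, -5.6]
contact_force: [0.2, 0.3, -0.2]
gripper_width: 0.0006
gripper_force: 0.4
X [ 0.4513 -0.1296  0.2264] shift [ 0.0019  0.0001 -0.0005] turn [-0.01  0.03 -0.03]
```

```bash
python3 -m pendant '[[[0.001,0,0.0007,0,0,0,-1],[0.001,0,0.0014,0,0,0,-1],[0.001,0,0.002,0,0,0,-1],[0.001,0,0.002,0,0,0,-1]]]'
python3 -m pendant '[[[0,0,0.0005,0,0,0,-1],[0,0,0.001,0,0,0,-1],[0,0,0.0015,0,0,0,-1],[0,0,0.0015,0,0,0,-1]]]'
```

```text
time_s: 8.9
tcp_pos: [0.4507, -0.1294, 0.2234]
eef_rot: [-180.0, -7.9, -5.6]
contact_force: [-0.1, -0.9, 1.5]
gripper_width: 0.0007
gripper_force: 1.0
time_s: 9.3
tcp_pos: [0.4509, -0.1295, 0.2221]
eef_rot: [180.0, -7.9, -5.6]
contact_force: [-2.3, 0.8, 5.3]
gripper_width: 0.0004
gripper_force: 2.5
```

```bash
python3 -m pendant '[[[0,0,0.0004,0,0,0,-1],[0,0,0.0007,0,0,0,-1],[0,0,0.0007,0,0,0,-1]]]'
```

```text
time_s: 9.6
tcp_pos: [0.4509, -0.1295, 0.2218]
eef_rot: [180.0, -7.9, -5.6]
contact_force: [-4.3, 1.9, 12.2]
gripper_width: 0.0006
gripper_force: 6.1
```

The force has jumped to 12 N with hardly any motion, so the key is on its stop. I'll back straight off and check.

```bash
python3 -m pendant '[[[0,0,-0.005,0,0,0,-1],[0,0,-0.02,0,0,0,-1],[0,0,-0.06,0,0,0,-1],[0,0,-0.1,0,0,0,-1],[0,0,-0.1,0,0,0,-1]]]'
python3 -m pendant '[[[-0.05,0,-0.05,0,0,0,-1],[-0.05,0,-0.05,0,0,0,-1],[-0.05,0,-0.05,0,0,0,-1]]]'
python3 - <<'E'
from h import *
im=r.capture("top")
cv2.imwrite("pics/end.png",cv2.resize(im[110:260,240:440],None,fx=4,fy=4,interpolation=cv2.INTER_CUBIC)[:,:,::-1])
E
```

```text
time_s: 10.1
tcp_pos: [0.4385, -0.128, 0.3254]
eef_rot: [-179.9, -8.4, -5.6]
contact_force: [1.5, -0.4, -0.7]
gripper_width: 0.001
gripper_force: 0.0
time_s: 10.4
tcp_pos: [0.3798, -0.1226, 0.3644]
eef_rot: [-179.9, -8.1, -5.6]
contact_force: [1.3, -0.1, 0.4]
gripper_width: 0.0003
gripper_force: 0.0
```

View pics/end.png

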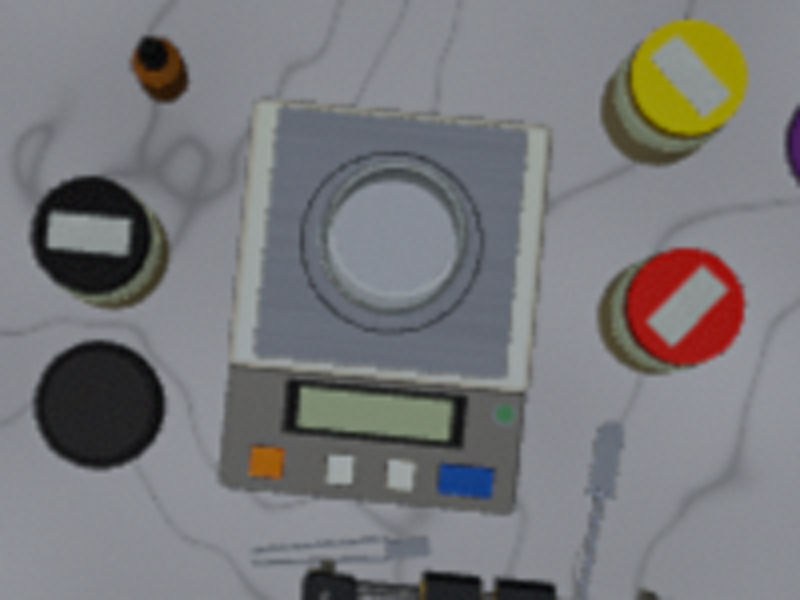

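The jar, centred at (393,240), stands within the ring, centred at (392,242). The keys are up, the other items look undisturbed and the arm is clear.

```bash
python3 -c "
from plant import r
print(r.close_job())"
```

```text
the job is handed in; nothing more can be done
None
```

I pushed the jar into the engraved ring (within about 2 mm of centre by camera), pressed the tare key to its stop (about 12 N) and let it up, touched nothing else as far as the last picture shows, and handed the job in at about 10.5 s; the hand-in returned no verdict.

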